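# Lift a tacky game piece with sprung tongs

## Task

The turned game piece (the pawn) on the round cork disc has just been varnished and is still tacky. Take the sprung tongs from their rest, close the jaws on the neck of the piece, and lift it upright and well clear, with its foot at least 10 cm above the desk; finish while holding it there in the tongs. The gripper itself must never touch the piece, and the small traffic cone and the glue stick stay where they stand.

Things in the scene. Friction and masses are not known exactly. Their poses are not given: they have to be found in the camera images.
- tongs: Steel spring tongs with rubber-lined jaws, 190 mm long, 20 mm high, about 70 g, lying flat on the rest, underside 14 mm above the desk. Origin: midway between the two arms at the place to grip, on the underside. x points along the tongs to the jaws (tips at x = +108 mm), y to the left arm, z up. A round bow joins the arms at the back (x = -80 mm to the hinges at -65 mm).
- tongs_grip (a point): The place to grip across y: 10 mm above the tongs' origin, at mid-height of the arms. Open, the arms measure 51 mm over their outer faces here. Squeezed here they close evenly: the spring needs about 2 N at first and about 8 N at 34 mm, where the arms are parallel and the jaws meet the pawn's neck. A 20 N grip is safe. They spring open when let go.
- tongs_jaws (a point): Middle of the space between the jaws, 90 mm ahead of the tongs' origin along x and 10 mm above the underside; the jaw pads are 12 mm high and 32 mm long, each a shallow upright V. Open, about 50 mm is free between them and they measure 79 mm over the outside
- pawn: The game piece: a turned pawn, 74 mm tall, 60 g or so, standing upright. Round foot 40 mm across up to 22 mm height, neck 18 mm across from 22 to 39 mm height, collar 22 mm across from 39 to 51 mm, round head 20 mm above. Origin: centre of its underside, z up
- pawn_neck (a point): The middle of the pawn's neck, 31 mm above its underside, on its axis
- disc: Round cork disc, 94 mm across, 6 mm thick, fixed on the desk; the pawn stands on it within 17 mm of its centre. Origin: centre of the underside. (A bookshelf hangs over the back of the desk: front edge at world x = 0.61 m, underside 0.475 m above the desk; keep the wrist and arm clear of it.)
- rest: Low dark wooden rest for the tongs, fixed: two cross bars 100 mm long (along y), 16 mm wide, 14 mm high, centred at x = -55 and +60 mm, joined by a spine 16 mm wide and 4 mm high; between the bars fingers can reach down past the arms to the desk. Origin: on the desk, within 8 mm under the tongs' origin at the start; the tongs point along its x
- mini_cone: Bystander: small traffic cone on a square foot, 58x58x70 mm, loose. Origin: centre of the underside
- glue_stick: Bystander: upright glue stick, 27 mm across, 92 mm tall, loose. Origin: centre of the underside
Mind the look-alikes: they are no part of the job. Of the things that look like the disc, the smaller one is meant.

How it is judged (in metres and radians):
On the way, in this order (a step that is already met when the one before it is completed fails the run):
1. the tongs are lifted off their rest in the gripper while the piece still stands on its disc (height (world z) of tongs above 0.024 m and contact force between the fingers and tongs above 0.5 N and height (world z) of pawn below 0.012 m and horizontal distance between pawn and disc below 0.04 m), for 0.2 s.
2. the jaws grip the piece by its neck (contact force between tongs and pawn above 1 N and distance between tongs_jaws and pawn_neck below 0.02 m), for 0.2 s.
At the end, for the whole second after the job is handed in: Gripper holds tongs, tongs hold the pawn by its neck (within 20 mm of mid-jaws, force over 1 N), still, upright within 0.5 rad, underside over 0.10 m above the desk, not touched by fingers or arm; cone and glue stick within 20 mm of their starts (all of step 2 and height (world z) of pawn above 0.1 m and angle between pawn's own z axis and vertical below 0.5 rad and contact force between the fingers and tongs above 1 N and contact force between each of the arm, the fingers and pawn below 0.05 N and linear speed of pawn below 0.03 m/s and distance of each of mini_cone, glue_stick from where it was at the start of the episode below 0.02 m); the arm keeps its last pose, push and grip.
It fails at once if the gripper or arm touches the game piece (contact force between any of the fingers, the arm and pawn above 0.3 N).
It fails at once if the game piece is tipped over (angle between pawn's own z axis and vertical above 0.7 rad).
It fails at once if the traffic cone is knocked over or pushed away (angle between mini_cone's own z axis and vertical above 0.6 rad or distance of mini_cone from where it was at the start of the episode above 0.02 m).
It fails at once if the glue stick is knocked over or pushed away (angle between glue_stick's own z axis and vertical above 0.6 rad or distance of glue_stick from where it was at the start of the episode above 0.02 m).
It also fails if it takes over 51 s, if anything falls off the work surface, if the arm or the gripper's body presses on something with over 40 N, if the wrist force passes 120 N, or if a joint passes its speed limit or range.

## Robot

A 6-joint arm with a two-finger parallel gripper is mounted at the origin on a cart in front of the work surface, level with it; the furniture and walls round the work are solid. World frame = base frame: x ahead of the robot, y to its left, z up, the work surface at z = 0. Lengths are in mm, angles in rad, forces in N, time in s.
With the tool pointing down it reaches from about 375 to 750 mm from the base axis. Payload 9 kg.
Tool frame: the origin (TCP) lies between the finger pads; the fingertips stand 17 mm ahead of it and the grasp point (between the pads) lies 2 mm behind it; z points along the fingers, x is the direction in which the jaws open and shut, and the axes are right-handed (so a half turn about z gives the same grasp; the last joint's range is limited). The gripper opens to 85 mm and grips with 20 to 120 N. Pads are 22 mm wide; open, the fingers measure 114 mm over their backs; the gripper's body (76 mm by 85 mm) begins 54 mm behind the grasp point. The pads swing forward as they close: fully open they stand 13 mm farther back than shut.
Start: joints at [1.111, 0.104, 0.097, 1.564, 0, 1.353], TCP at [143.672, 582.575, 248.331] pointing down, gripper open.
Joint ranges: [-2.99, 2.99], [-0.84, 1.86], [-1.1, 1.16], [-1.84, 2.11], [-1.51, 1.56], [-3.14, 3.14]. Speed limits (rad/s): [2.22, 2.22, 2.57, 3.14, 3.14, 3.14].

## Interface

Orientations are given as a rotation vector (axis times angle).
In Python, from rig import * gives the robot as it stands. The module is installed in compiled form; this text tells all that it offers.
- The arm moves only by the tool move_arm, never from a script. Its argument "motion" is a list of rows, each an object of numbers: "x", "y", "z": the shift along the tool's x, y, z in cm; "spin": the turn about the tool's z in rad; "claw": the opening, from -1 (shut) to 1 (fully open). A call has 1 to 8 rows; each row shifts and turns the commanded pose from where the row before left it, along the tool's axes as they then stand; what a row does not reach is not made up. A row lasts 1/12 s, in which the tool goes at most 41.7 mm and 7.16 degrees, less where a joint would pass 70% of its speed; a pose out of reach is approached as far as the arm can. A call with a gripper value outside its range is refused whole. The fingers move at their own pace and stop on an object; "force" is the grip in N (left out, the last holds). Time passes only in rows, so rows that do not move let the fingers close. It gives the time, the measured TCP pose, the force and the opening at its end, in the units of the state.
- state(): the state, without advancing time (a new reading comes with each control period).
- camera(name): name is "side" or "top" or "wrist"; returns a dict with "img" (400x640x3 uint8, blue, green, red), "fx", "fy", "cx", "cy" (pixels), "pose" (4x4, takes a point from camera to world coordinates). Camera axes: x right, y up, looking along -z (the intrinsics and any distortion apply to the point x, -y, -z); pixel columns grow to the right and rows downward; lengths in mm; the calibration is good to about 2 mm. A picture is of the moment at which its call begins. There is no depth.
- close_job(): hands the job in, once; it reports no verdict.
The state is a dict: "time_s": time; "joint_positions": joint angles; "qd": joint speeds; "tau": joint torques, N m; "eef_pos": TCP position; "ee_rot": TCP orientation; "contact_force": force on the tool from outside, world axes, zero at the start; "moment": the same for the moment, N m; "opening": finger opening in mm.
Only numpy, scipy, OpenCV 4.12 (cv2) and the standard library are available. Lean on these libraries where they do the work, as an engineer would, in place of code of your own. Each camera call takes 0.05 s, during which the arm holds its last target. There are 200 camera calls.

## Working session

There is one attempt and no reset: what is moved stays moved. The work goes in short steps, Python scripts to look and compute and a tool call to move; the robot and the scene stay as the last step left them, time stands still between calls to the robot, and variables do not carry over. Pictures are saved under pics/ and viewed, about 8 in all and at most 12, crops included, and the job is handed in when it is done.

Besides the shell and the picture viewer there is one more tool, called after "Call:" by a JSON object that holds its "method" and its "body", one argument or row to a line. move_arm: Moves the arm, as the interface text tells. Its arguments: {"type":"object","properties":{"motion":{"type":"array"},"force":{"type":"number"}},"required":["motion"]}

```bash
mkdir -p pics; python3 - <<'E'
from rig import *
import cv2,numpy as np
for n in("top","side"):
    c=camera(n);cv2.imwrite(f"pics/{n}0.png",c["img"]);print(n,c["fx"],c["fy"],c["cx"],c["cy"],[k for k in c]);print(np.round(c["pose"],3).tolist())
s=state();print(s)
E
```

```text
top 428.06011956873135 428.06011956873135 318.24641049674756 197.48928991824846 ['img', 'fx', 'fy', 'cx', 'cy', 'pose']
[[0.028, 0.997, -0.076, 347.154], [-0.999, 0.026, -0.026, -55.535], [-0.023, 0.077, 0.997, 1203.515], [0.0, 0.0, 0.0, 1.0]]
side 378.306678240983 378.306678240983 312.9855355733599 204.8656518352855 ['img', 'fx', 'fy', 'cx', 'cy', 'pose']
[[-0.996, 0.064, -0.057, 416.959], [-0.085, -0.66, 0.747, 628.925], [0.011, 0.749, 0.663, 650.41], [0.0, 0.0, 0.0, 1.0]]
{'time_s': 0.1, 'joint_positions': array([1.11128134e+00, 1.04610539e-01, 9.65666777e-02, 1.56391741e+00,
       1.51231927e-05, 1.35307925e+00]), 'qd': array([-4.76441983e-04, -4.62891657e-03,  2.06316316e-03, -4.60556396e-05,
        9.90980828e-04, -7.99771137e-04]), 'tau': array([ 6.93973256e-03, -5.58203888e+01,  5.04722071e+01,  1.27961836e-02,
       -2.64216715e-04, -1.85800661e-05]), 'eef_pos': array([143.54015827, 582.29290495, 247.62789883]), 'ee_rot': array([ 2.47275665e+00,  1.93700790e+00, -1.66027971e-03]), 'contact_force': array([-0.15905628, -0.12683024,  0.53200936]), 'moment': array([ 0.0165415 ,  0.00319586, -0.02147064]), 'opening': 84.98952605047027}
```

View pics/top0.png

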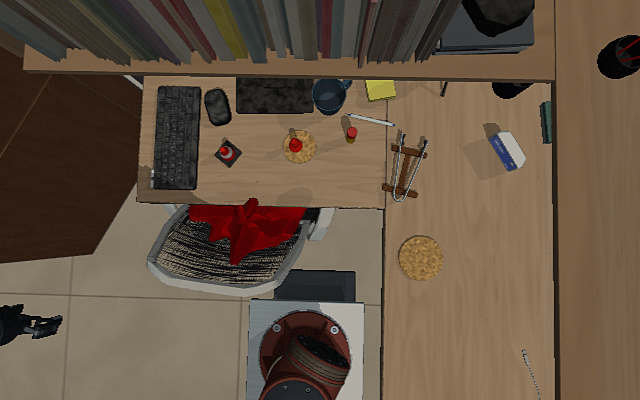

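View pics/side0.png

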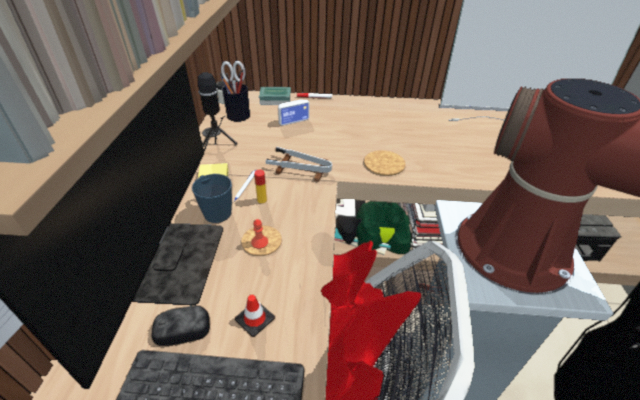

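The top view shows: the pawn (295,146) on the small disc (299,146), with the large cork trivet (421,257) as the disc look-alike. It also shows the cone (228,152), the glue stick (351,135), and the tongs on their rest at about (405,165), bow at the bottom and jaws up. Possible confusions:
- **Pawn:** the red cone (228,152) and the red-capped glue stick (351,135). By its shape on the small disc, I choose (295,146).
- **Tongs:** the white pen (370,119). I choose (405,165).

Next is one close crop to check both choices.

```bash
python3 - <<'E'
import cv2,numpy as np
t=cv2.imread("pics/top0.png");s=cv2.imread("pics/side0.png")
a=cv2.resize(t[120:210,265:435],None,fx=4.7,fy=4.7,interpolation=cv2.INTER_CUBIC)[:, :800]
cv2.imwrite("pics/crop_top.png",a[:423])
b=cv2.resize(s[135:265,200:360],None,fx=4.6,fy=4.6,interpolation=cv2.INTER_CUBIC)
cv2.imwrite("pics/crop_side.png",b)
E
```

```text
(no output)
```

View pics/crop_top.png

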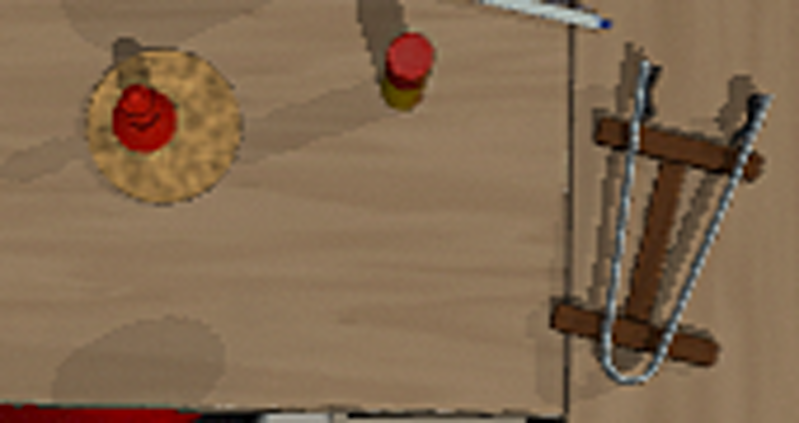

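View pics/crop_side.png

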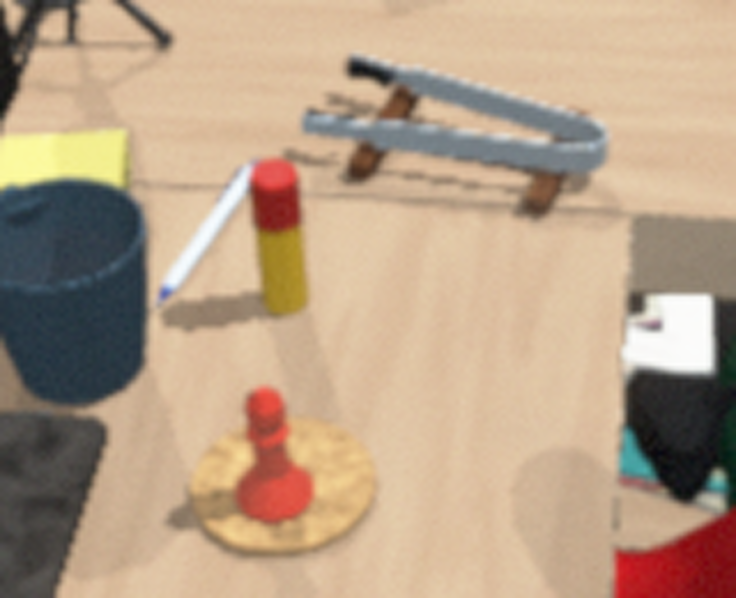

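The crops confirm the choices. Tongs in the top crop have tips at (645,62) and (767,97) and the bow's back at (628,380). The pawn's head is at about (137,97), its foot at (145,120). In the side crop the tips are at (308,114) and (352,60), the bow at (606,135), and the pawn's head at (265,405).

```bash
cat > h.py <<'E'
import numpy as np,cv2
CAL={"top":(428.06,318.246,197.489,np.array([[0.028,0.997,-0.076,347.154],[-0.999,0.026,-0.026,-55.535],[-0.023,0.077,0.997,1203.515]])),
"side":(378.307,312.986,204.866,np.array([[-0.996,0.064,-0.057,416.959],[-0.085,-0.66,0.747,628.925],[0.011,0.749,0.663,650.41]]))}
def cal(c): return (c["fx"],c["cx"],c["cy"],np.array(c["pose"]))
def ray(c,u,v):
    f,cx,cy,P=c; d=P[:3,:3]@np.array([(u-cx)/f,-(v-cy)/f,-1]); return P[:3,3],d/np.linalg.norm(d)
def onz(c,u,v,z):
    o,d=ray(c,u,v); return o+d*(z-o[2])/d[2]
def tri(c1,p1,c2,p2):
    o1,d1=ray(c1,*p1);o2,d2=ray(c2,*p2)
    t=np.linalg.lstsq(np.c_[d1,-d2],o2-o1,rcond=None)[0]
    a,b=o1+d1*t[0],o2+d2*t[1]; return (a+b)/2,np.linalg.norm(a-b)
def proj(c,p):
    f,cx,cy,P=c; q=P[:3,:3].T@(np.asarray(p)-P[:3,3]); return cx-f*q[0]/q[2],cy+f*q[1]/q[2]
E
python3 - <<'E'
from h import *
T,S=CAL["top"],CAL["side"]
t=lambda x,y:(265+x/4.7,120+y/4.7)
s=lambda x,y:(200+x/4.6,135+y/4.6)
for n,a,b in [("Ltip",(645,62),(308,112)),("Rtip",(767,97),(352,58)),("bow",(628,380),(606,130)),("head",(137,97),(265,407)),("glue",(409,55),(276,172)),("foot",(145,120),(275,492))]:
    p,e=tri(T,t(*a),S,s(*b)); print(n,p.round(1),round(e,1))
print("disc", onz(T,*t(164,126),6).round(1), onz(S,*s(283,484),6).round(1))
for n,a in [("L",(645,62)),("R",(767,97)),("B",(628,380))]: print(n,onz(T,*t(*a),34).round(1))
for n,a in [("L",(308,112)),("R",(352,58)),("B",(606,130))]: print(n,onz(S,*s(*a),34).round(1))
print("pawn head z70",onz(T,*t(137,97),70).round(1),onz(S,*s(265,407),70).round(1))
E
```

```text
Ltip [ 619.4 -252.4   30.6] 3.4
Rtip [ 602.7 -325.5   23.9] 1.3
bow [ 432.6 -244.1   35.7] 0.2
head [584.7  43.3  65.5] 2.5
glue [ 607.  -110.7   89.9] 2.6
foot [584.1  43.3   5.7] 0.9
disc [581.1  31.7   6. ] [580.6  37.8   6. ]
L [ 620.4 -251.8   34. ]
R [ 601.2 -323.1   34. ]
B [ 432.9 -244.4   34. ]
L [ 616.5 -247.1   34. ]
R [ 599.1 -309.9   34. ]
B [ 432.5 -246.5   34. ]
pawn head z70 [585.1  43.   70. ] [582.2  48.   70. ]
```

Two-view heights agree with the text. The tongs' origin is about (508,-263), pointing -13.6°, and tool y already points about -13.9°. The pawn is at about (584,44). Going above the tongs now.

Call:
{"method": "move_arm", "body": {
  "motion": [
    {"x":-2,"y":3,"claw":1},
    {"x":-2,"y":3},
    {"x":-2,"y":3},
    {"x":-2,"y":3},
    {"x":-2,"y":3},
    {"x":-2,"y":3},
    {"x":-2,"y":3},
    {"x":-2,"y":3}
  ]
}}

```text
invalid input at $.motion[0]: expected keys x, y, z, spin, claw
```

Call:
{"method": "move_arm", "body": {
  "motion": [
    {"x":-3,"y":2},
    {"x":-3,"y":2},
    {"x":-3,"y":2},
    {"x":-3,"y":2},
    {"x":-3,"y":2},
    {"x":-3,"y":2},
    {"x":-3,"y":2},
    {"x":-3,"y":2}
  ]
}}

```text
invalid input at $.motion[0]: expected keys x, y, z, spin, claw
```

Call:
{"method": "move_arm", "body": {
  "motion": [
    {"x":-3.5,"y":1.5},
    {"x":-3.5,"y":1.5},
    {"x":-3.5,"y":1.5},
    {"x":-3.5,"y":1.5},
    {"x":-3.5,"y":1.5},
    {"x":-3.5,"y":1.5},
    {"x":-3.5,"y":1.5},
    {"x":-3.5,"y":1.5}
  ]
}}

```text
invalid input at $.motion[0]: expected keys x, y, z, spin, claw
```

Call:
{"method": "move_arm", "body": {
  "motion": [
    {"x":-2,"y":3,"z":0,"spin":0,"claw":1},
    {"x":-2,"y":3,"z":0,"spin":0,"claw":1},
    {"x":-2,"y":3,"z":0,"spin":0,"claw":1},
    {"x":-2,"y":3,"z":0,"spin":0,"claw":1},
    {"x":-2,"y":3,"z":0,"spin":0,"claw":1},
    {"x":-2,"y":3,"z":0,"spin":0,"claw":1},
    {"x":-2,"y":3,"z":0,"spin":0,"claw":1},
    {"x":-2,"y":3,"z":0,"spin":0,"claw":1}
  ]
}}

```text
time_s: 0.77
eef_pos: [339.1, 368.2, 248.0]
ee_rot: [-2.473, -1.938, 0.0]
contact_force: [0.6, 0.3, -0.0]
opening: 85.3
```

Call:
{"method": "move_arm", "body": {
  "motion": [
    {"x":-3,"y":2,"z":0,"spin":0,"claw":1},
    {"x":-3,"y":2,"z":0,"spin":0,"claw":1},
    {"x":-3,"y":2,"z":0,"spin":0,"claw":1},
    {"x":-3,"y":2,"z":0,"spin":0,"claw":1},
    {"x":-3,"y":2,"z":0,"spin":0,"claw":1},
    {"x":-3,"y":2,"z":0,"spin":0,"claw":1},
    {"x":-3,"y":2,"z":0,"spin":0,"claw":1},
    {"x":-3,"y":2,"z":0,"spin":0,"claw":1}
  ]
}}

```text
time_s: 1.43
eef_pos: [436.3, 96.7, 248.1]
ee_rot: [-2.473, -1.937, -0.0]
contact_force: [-0.0, 0.7, 0.1]
opening: 85.3
```

Call:
{"method": "move_arm", "body": {
  "motion": [
    {"x":-3.5,"y":1.5,"z":0,"spin":0,"claw":1},
    {"x":-3.5,"y":1.5,"z":0,"spin":0,"claw":1},
    {"x":-3.5,"y":1.5,"z":0,"spin":0,"claw":1},
    {"x":-3.5,"y":1.5,"z":0,"spin":0,"claw":1},
    {"x":-3.5,"y":1.5,"z":0,"spin":0,"claw":1},
    {"x":-3.5,"y":1.5,"z":0,"spin":0,"claw":1},
    {"x":-3.5,"y":1.5,"z":0,"spin":0,"claw":1},
    {"x":-3.5,"y":1.5,"z":0,"spin":0,"claw":1}
  ]
}}

```text
time_s: 2.1
eef_pos: [485.5, -204.1, 247.9]
ee_rot: [-2.473, -1.937, -0.0]
contact_force: [0.8, 0.8, -0.3]
opening: 85.2
```

Call:
{"method": "move_arm", "body": {
  "motion": [
    {"x":-2.5,"y":0,"z":0,"spin":0,"claw":1},
    {"x":-2.5,"y":0,"z":0,"spin":0,"claw":1},
    {"x":0,"y":0,"z":0,"spin":0,"claw":1},
    {"x":0,"y":0,"z":0,"spin":0,"claw":1}
  ]
}}

```text
time_s: 2.43
eef_pos: [473.2, -251.6, 247.7]
ee_rot: [-2.474, -1.934, 0.0]
contact_force: [-0.3, 0.1, 0.0]
opening: 85.4
```

```bash
python3 - <<'E'
from rig import *
import cv2,numpy as np,pickle
c=camera("wrist");cv2.imwrite("pics/w1.png",c["img"]);pickle.dump({k:c[k] for k in c if k!="img"},open("w1.pkl","wb"))
print(np.round(c["pose"],3).tolist(),c["fx"]);s=state();print(s["eef_pos"],s["ee_rot"],s["joint_positions"])
E
```

```text
[[0.243, -0.919, -0.31, 393.266], [0.97, 0.23, 0.078, -231.279], [-0.0, -0.32, 0.947, 373.332], [0.0, 0.0, 0.0, 1.0]] 337.30352404595516
[ 473.50002061 -250.61502851  247.86433111] [-2.47328017e+00 -1.93542135e+00 -2.37494455e-04] [-7.31316710e-01 -9.10041253e-02 -9.94317722e-02  1.56338202e+00
  3.33273963e-04 -4.88517982e-01]
```

View pics/w1.png

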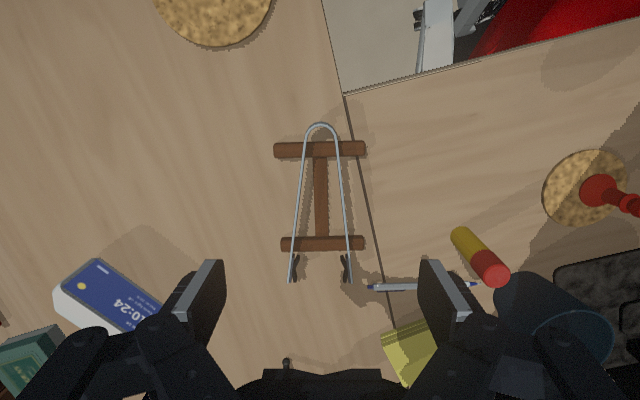

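The wrist view shows the bow's outer back at (321,123), jaw tips at (291,282) and (347,282), and rest bars at (320,150) and (323,243). The pawn's foot is at (598,190).

```bash
python3 - <<'E'
from h import *
import pickle
W=cal(pickle.load(open("w1.pkl","rb")))
P={n:onz(W,*a,34) for n,a in [("L",(347,282)),("R",(291,282)),("B",(321,122.5))]}
for n in P: print(n,P[n].round(1))
for n,a in [("bar1",(320,150)),("bar2",(323,243))]: print(n,onz(W,*a,14).round(1))
T=CAL["top"];t=lambda x,y:(265+x/4.7,120+y/4.7)
for n,tp,wp in [("L",(645,62),(347,282)),("R",(767,97),(291,282)),("B",(628,380),(321,122.5)),("foot",(145,120),(598,190))]:
    p,e=tri(T,t(*tp),W,wp);print(n,p.round(1),round(e,1))
m=(P["L"]+P["R"])/2;d=(m-P["B"])[:2];print("len",np.linalg.norm(d),"ang",np.degrees(np.arctan2(d[1],d[0])));u=d/np.linalg.norm(d)
print("org",(P["B"][:2]+80*u),(m[:2]-108*u), "grip",P["B"][:2]+u*(80*np.linalg.norm(d)/188))
E
```

```text
L [ 617.6 -256.7   34. ]
R [ 601.8 -320.    34. ]
B [ 432.5 -241.6   34. ]
bar1 [ 462.9 -250.3   14. ]
bar2 [ 571.7 -274.1   14. ]
L [ 623.1 -255.4   24.6] 4.2
R [ 600.9 -321.2   35.5] 3.1
B [ 430.9 -241.2   52.4] 1.2
foot [583.6  42.8  11.5] 0.4
len 183.23807683609948 ang -14.796999031392666
org [ 509.85403748 -262.01077693] [ 505.25003509 -260.794605  ] grip [ 507.89488752 -261.49325696]
```

Call:
{"method": "move_arm", "body": {
  "motion": [
    {"x":-0.3,"y":1.8,"z":2,"spin":0,"claw":1},
    {"x":0,"y":1.8,"z":3,"spin":0,"claw":1},
    {"x":0,"y":0,"z":3,"spin":0,"claw":1},
    {"x":0,"y":0,"z":3,"spin":0,"claw":1},
    {"x":0,"y":0,"z":3,"spin":0,"claw":1},
    {"x":0,"y":0,"z":1,"spin":0,"claw":1},
    {"x":0,"y":0,"z":0,"spin":0,"claw":1},
    {"x":0,"y":0,"z":0,"spin":0,"claw":1}
  ]
}}

```text
time_s: 3.15
eef_pos: [508.3, -261.6, 99.3]
ee_rot: [2.472, 1.938, 0.0]
contact_force: [0.9, 1.1, 0.4]
opening: 85.3
```

```bash
python3 - <<'E'
from rig import *
import cv2,numpy as np,pickle
c=camera("wrist");cv2.imwrite("pics/w2.png",c["img"]);pickle.dump({k:c[k] for k in c if k!="img"},open("w2.pkl","wb"))
E
```

```text
(no output)
```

View pics/w2.png

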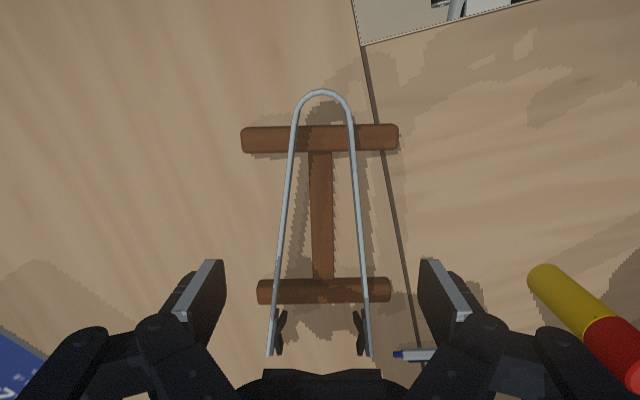

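From close by, the tongs sit centred between the fingers and nearly parallel: bow back (322,89), tips (270,356) and (369,356).

```bash
python3 - <<'E'
from h import *
import pickle
W=cal(pickle.load(open("w2.pkl","rb")));W1=cal(pickle.load(open("w1.pkl","rb")))
L,R,B=[onz(W,*a,34) for a in [(369,356),(270,356),(322,89)]]
m=(L+R)/2;d=(m-B)[:2];l=np.linalg.norm(d);u=d/l
print(L,R,B,l,np.degrees(np.arctan2(u[1],u[0])),B[:2]+80*u,m[:2]-108*u)
for a,b in [((369,356),(347,282)),((270,356),(291,282)),((322,89),(321,122.5))]: print(tri(W,a,W1,b))
E
```

```text
[ 618.25688323 -253.58686159   34.        ] [ 601.37232576 -322.252116     34.        ] [ 433.25905469 -242.60816435   34.        ] 182.27720178675702 -14.393778121991037 [ 510.74786758 -262.49494075] [ 505.20470708 -261.07234065]
(array([ 615.40088173, -254.9403304 ,   37.0714377 ]), np.float64(3.093283841816899))
(array([ 599.62725993, -320.27379891,   36.55631112]), np.float64(2.1210416137503705))
(array([ 433.65313653, -242.28908327,   23.17750083]), np.float64(0.7914850127169559))
```

Call:
{"method": "move_arm", "body": {
  "motion": [
    {"x":0,"y":0,"z":2,"spin":0,"claw":1},
    {"x":0,"y":0,"z":2,"spin":0,"claw":1},
    {"x":0,"y":0,"z":2,"spin":0,"claw":1},
    {"x":0,"y":0,"z":1.5,"spin":0,"claw":1},
    {"x":0,"y":0,"z":0.4,"spin":0,"claw":1},
    {"x":0,"y":0,"z":0,"spin":0,"claw":1},
    {"x":0,"y":0,"z":0,"spin":0,"claw":1}
  ]
}}

```text
time_s: 3.78
eef_pos: [509.0, -263.0, 21.3]
ee_rot: [2.471, 1.936, 0.001]
contact_force: [0.0, -0.1, 0.3]
opening: 85.4
```

Call:
{"method": "move_arm", "body": {
  "motion": [
    {"x":0,"y":0,"z":0,"spin":0,"claw":0.2},
    {"x":0,"y":0,"z":0,"spin":0,"claw":0.1},
    {"x":0,"y":0,"z":0,"spin":0,"claw":0.05},
    {"x":0,"y":0,"z":0,"spin":0,"claw":0.05},
    {"x":0,"y":0,"z":0,"spin":0,"claw":0.05},
    {"x":0,"y":0,"z":0,"spin":0,"claw":0.05},
    {"x":0,"y":0,"z":0,"spin":0,"claw":0.05},
    {"x":0,"y":0,"z":0,"spin":0,"claw":0.05}
  ],
  "force": 20
}}

```text
time_s: 4.45
eef_pos: [508.8, -262.9, 20.8]
ee_rot: [2.471, 1.936, 0.001]
contact_force: [-1.2, 0.9, 8.1]
opening: 45.1
```

Call:
{"method": "move_arm", "body": {
  "motion": [
    {"x":0,"y":0,"z":-0.3,"spin":0,"claw":0.02},
    {"x":0,"y":0,"z":-0.3,"spin":0,"claw":0.02},
    {"x":0,"y":0,"z":-0.5,"spin":0,"claw":0.02},
    {"x":0,"y":0,"z":-1,"spin":0,"claw":0.02},
    {"x":0,"y":0,"z":-1.5,"spin":0,"claw":0.02},
    {"x":0,"y":0,"z":-1.4,"spin":0,"claw":0.02},
    {"x":0,"y":0,"z":0,"spin":0,"claw":0.02},
    {"x":0,"y":0,"z":0,"spin":0,"claw":0.02}
  ]
}}

```text
time_s: 5.12
eef_pos: [508.6, -262.7, 70.4]
ee_rot: [2.472, 1.936, 0.001]
contact_force: [-0.5, 0.0, -0.0]
opening: 43.5
```

```bash
python3 - <<'E'
from rig import *
import cv2,numpy as np,pickle
c=camera("wrist");cv2.imwrite("pics/w3.png",c["img"]);pickle.dump({k:c[k] for k in c if k!="img"},open("w3.pkl","wb"))
s=camera("side");cv2.imwrite("pics/s3.png",s["img"])
a=c["img"][:,140:500];b=cv2.resize(s["img"][80:230,220:380],(427,400),interpolation=cv2.INTER_CUBIC)
cv2.imwrite("pics/m3.png",np.hstack([a,b]))
E
```

```text
(no output)
```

View pics/m3.png

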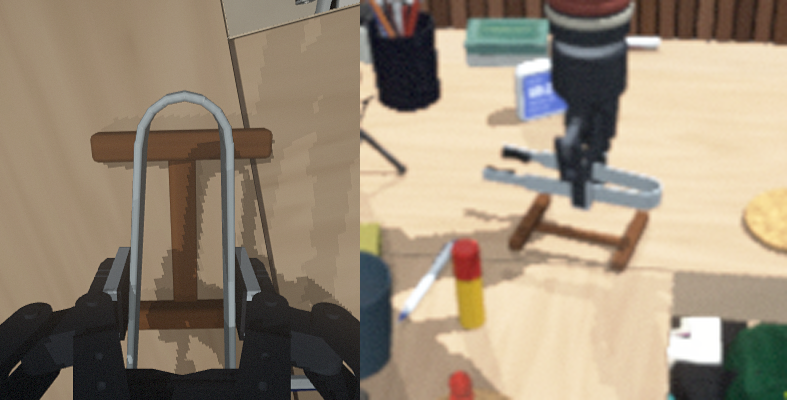

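The tongs hang level in the grip, free of the rest, with the arms symmetric between the fingers. Next I back away from the glue stick and carry them to a point short of the pawn.

Call:
{"method": "move_arm", "body": {
  "motion": [
    {"x":0,"y":-1,"z":-0.5,"spin":0,"claw":0.02},
    {"x":0,"y":-2,"z":-1,"spin":0,"claw":0.02},
    {"x":0,"y":-2.5,"z":-1,"spin":0,"claw":0.02},
    {"x":0,"y":-2.5,"z":-1,"spin":0,"claw":0.02},
    {"x":0,"y":-2.5,"z":0,"spin":0,"claw":0.02},
    {"x":0,"y":-2.5,"z":0,"spin":0,"claw":0.02},
    {"x":1,"y":-2,"z":0,"spin":0,"claw":0.02},
    {"x":2,"y":-1.5,"z":0,"spin":0,"claw":0.02}
  ]
}}

```text
time_s: 5.88
eef_pos: [353.1, -193.6, 103.1]
ee_rot: [-2.474, -1.934, 0.001]
contact_force: [0.7, 0.7, -0.5]
opening: 43.8
```

Call:
{"method": "move_arm", "body": {
  "motion": [
    {"x":2.5,"y":0,"z":0,"spin":0,"claw":0.02},
    {"x":2.5,"y":0,"z":0,"spin":0,"claw":0.02},
    {"x":2.5,"y":0,"z":0,"spin":0,"claw":0.02},
    {"x":2.5,"y":0,"z":0,"spin":0,"claw":0.02},
    {"x":2.5,"y":0,"z":0,"spin":0,"claw":0.02},
    {"x":2.5,"y":0,"z":0,"spin":0,"claw":0.02},
    {"x":2.5,"y":0,"z":0,"spin":0,"claw":0.02},
    {"x":2.5,"y":0,"z":0,"spin":0,"claw":0.02}
  ]
}}

```text
time_s: 6.55
eef_pos: [402.5, 2.0, 103.4]
ee_rot: [-2.472, -1.937, 0.001]
contact_force: [0.1, -0.6, -0.5]
opening: 43.5
```

Call:
{"method": "move_arm", "body": {
  "motion": [
    {"x":2.5,"y":0,"z":0,"spin":0,"claw":0.02},
    {"x":2.5,"y":0,"z":0,"spin":0,"claw":0.02},
    {"x":2,"y":0,"z":0,"spin":0,"claw":0.02},
    {"x":1.5,"y":0,"z":0,"spin":0,"claw":0.02},
    {"x":0,"y":0,"z":0,"spin":0,"claw":0.02},
    {"x":0,"y":0,"z":0,"spin":0,"claw":0.02}
  ]
}}

```text
time_s: 7.05
eef_pos: [422.6, 83.6, 103.4]
ee_rot: [-2.47, -1.939, 0.002]
contact_force: [-0.3, -0.2, -0.5]
opening: 43.9
```

```bash
python3 - <<'E'
from rig import *
import cv2,numpy as np,pickle
s=camera("side");t=camera("top");w=camera("wrist")
for n,c in (("s4",s),("t4",t),("w4",w)): cv2.imwrite(f"pics/{n}.png",c["img"])
pickle.dump({k:w[k] for k in w if k!="img"},open("w4.pkl","wb"))
a=cv2.resize(s["img"][180:290,210:360],(480,352),interpolation=cv2.INTER_CUBIC)
b=cv2.resize(t["img"][115:225,250:350],(320,352),interpolation=cv2.INTER_CUBIC)
cv2.imwrite("pics/m4.png",np.hstack([a,b]));print(state()["eef_pos"],state()["ee_rot"],state()["opening"])
E
```

```text
[422.87996455  82.47568677 103.88917987] [-2.47360014e+00 -1.93607132e+00  8.96796643e-04] 43.325394958260674
```

View pics/m4.png

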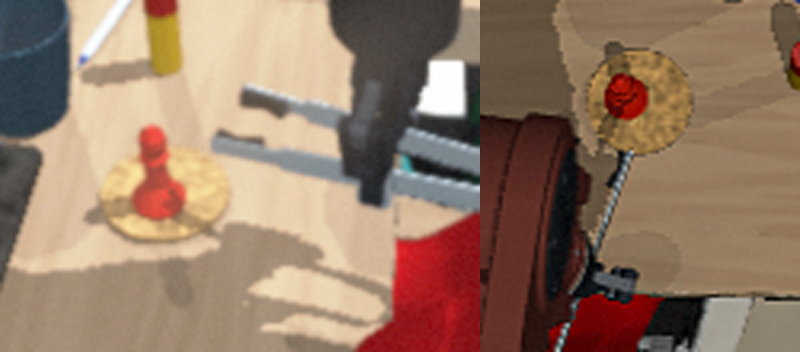

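Side crop: left tip (213,133), right tip (243,88), pawn neck about (156,172). Top crop: right tip (629,153). Now to check the jaws' height and heading in hand.

```bash
python3 - <<'E'
from h import *
T,S=CAL["top"],CAL["side"]
s=lambda x,y:(210+x/3.2,180+y/3.2); t=lambda x,y:(250+(x-480)/3.2,115+y/3.2)
p,e=tri(T,t(629,153),S,s(243,88));print("Rtip",p.round(1),e.round(1))
tcp=np.array([422.9,82.5]);xt=np.array([.240,.971]);yt=np.array([.971,-.240])
q=p[:2]-tcp;print("in tool",q@xt,q@yt)
# left tip: z on the ray for assumed plane offset along x_t
for h in (28,32,36):
    o,d=ray(S,*s(213,133)); k=((tcp+h*xt-o[:2])@xt)/(d[:2]@xt); r=o+k*d; print("Ltip",h,r.round(1),(r[:2]-tcp)@yt)
    o,d=ray(S,*s(243,88)); k=((tcp-h*xt-o[:2])@xt)/(d[:2]@xt); r=o+k*d; print("Rtip",h,r.round(1),(r[:2]-tcp)@yt)
# pawn: blue-channel red masks in s0/t0 (head+foot centroids)
for n,C,r in(("top",T,(130,160,280,315)),("side",S,(212,252,245,275))):
    im=cv2.imread(f"pics/{n}0.png")[r[0]:r[1],r[2]:r[3]];m=cv2.inRange(im,(0,0,110),(70,70,255))
    ys,xs=np.nonzero(m);print(n,"red bbox u",xs.min()+r[2],xs.max()+r[2],"v",ys.min()+r[0],ys.max()+r[0],
      "pred for (584,44)", [np.round(proj(C,(584,44,z)),1) for z in (6,37,70,80)],[ (int(v+r[0]),round(xs[ys==v].mean()+r[2],1)) for v in np.unique(ys)[::4]])
E
```

```text
Rtip [519.9  31.7 107.7] 1.4
in tool -26.090105280515687 106.38573826115555
Ltip 28 [532.1  84.4 115.5] 105.6015043010014
Rtip 28 [521.   29.4 105.7] 107.98488957769436
Ltip 32 [531.2  88.7 119.8] 103.6649681840307
Rtip 32 [521.7  25.1 101.8] 109.74381929558052
Ltip 36 [530.3  93.1 124. ] 101.72843206705997
Rtip 36 [522.5  20.8  97.9] 111.50274901346668
top red bbox u 290 302 v 138 152 pred for (584,44) [array([295.2, 145.8]), array([294.4, 143.6]), array([293.4, 141.2]), array([293.1, 140.4])] [(138, np.float64(295.0)), (142, np.float64(295.3)), (146, np.float64(297.3)), (150, np.float64(295.5))]
side red bbox u 255 259 v 222 229 pred for (584,44) [array([259.4, 242.1]), array([258.3, 232.7]), array([257. , 222.2]), array([256.6, 218.9])] [(222, np.float64(255.0)), (226, np.float64(256.0))]
```

Call:
{"method": "move_arm", "body": {
  "motion": [
    {"x":0,"y":0,"z":1.5,"spin":0,"claw":0.02},
    {"x":0,"y":0,"z":2,"spin":0,"claw":0.02},
    {"x":0,"y":0,"z":2,"spin":0,"claw":0.02},
    {"x":-0.1,"y":0,"z":1.3,"spin":0,"claw":0.02},
    {"x":0,"y":1.5,"z":0,"spin":0,"claw":0.02},
    {"x":0,"y":1.5,"z":0,"spin":0,"claw":0.02},
    {"x":0,"y":0,"z":0,"spin":0,"claw":0.02},
    {"x":0,"y":0,"z":0,"spin":0,"claw":0.02}
  ]
}}

```text
time_s: 7.87
eef_pos: [452.0, 74.2, 36.2]
ee_rot: [-2.474, -1.935, 0.001]
contact_force: [0.0, -0.2, -1.6]
opening: 44.0
```

```bash
cat > look.py <<'E'
import sys
from rig import *
import cv2,numpy as np
n=sys.argv[1]
s=camera("side");t=camera("top")
for k,c in (("s",s),("t",t)): cv2.imwrite(f"pics/{k}{n}.png",c["img"])
a=cv2.resize(s["img"][190:265,220:310],(480,400),interpolation=cv2.INTER_CUBIC)
b=cv2.resize(t["img"][120:195,260:320],(320,400),interpolation=cv2.INTER_CUBIC)
cv2.imwrite(f"pics/m{n}.png",np.hstack([a,b]));q=state();print(q["eef_pos"],q["opening"],q["contact_force"])
E
python3 look.py 5
```

```text
[451.46256269  74.71047713  36.23155029] 43.41580119075164 [-0.73470033  0.31252637 -0.00734126]
```

View pics/m5.png

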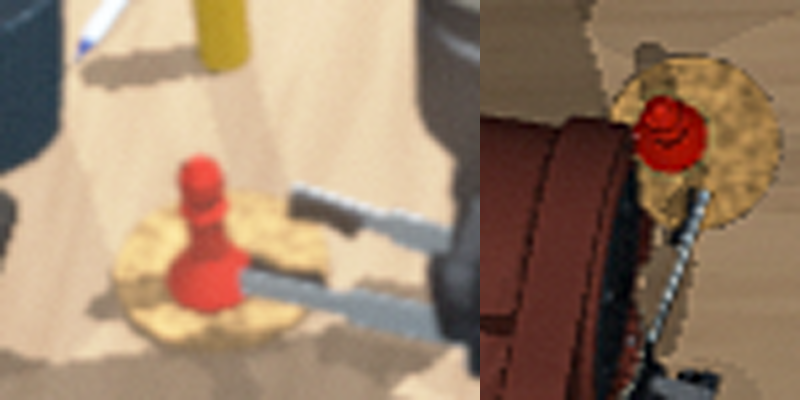

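Side crop: left tip (243,268), right tip (292,187), pawn collar about (205,213), foot bottom about (205,305). Top crop: right tip (705,192), pawn foot centre (670,140).

```bash
python3 - <<'E'
from h import *
T,S=CAL["top"],CAL["side"]
s=lambda p:np.round(((p[0]-220)*5.333,(p[1]-190)*5.333)); 
tcp=np.array([451.5,74.7]);xt=np.array([.240,.971]);yt=np.array([.971,-.240])
for h in(28,32):
  for z in (49.4,45.4):
    for sg in(1,-1):
      p=np.r_[tcp+108*yt+sg*h*xt,z]; tp=proj(T,p);print(h,z,sg,"side",s(proj(S,p)),"top",round((tp[0]-260)*5.333+480),round((tp[1]-120)*5.333))
for z in (6,28,45,51,80): print("pawn",z,s(proj(S,(583.5,43,z))),[round((a-o)*5.333+k) for a,o,k in zip(proj(T,(583.5,43,z)),(260,120),(480,0))])
print(tri(T,(260+225/5.333,120+192/5.333),S,(220+292/5.333,190+187/5.333)))
E
```

```text
28 49.4 1 side [237. 266.] top 598 160
28 49.4 -1 side [291. 175.] top 703 188
28 45.4 1 side [238. 273.] top 599 161
28 45.4 -1 side [292. 182.] top 703 190
32 49.4 1 side [233. 273.] top 590 158
32 49.4 -1 side [295. 169.] top 711 190
32 45.4 1 side [234. 280.] top 591 159
32 45.4 -1 side [296. 176.] top 711 192
pawn 6 [212. 276.] [670, 139]
pawn 28 [207. 241.] [667, 131]
pawn 45 [204. 213.] [664, 124]
pawn 51 [203. 203.] [663, 122]
pawn 80 [197. 152.] [659, 110]
(array([549.36557854,  21.99287947,  42.57774649]), np.float64(1.4587213980355107))
```

Call:
{"method": "move_arm", "body": {
  "motion": [
    {"x":-0.1,"y":0.6,"z":-0.1,"spin":0,"claw":0.02},
    {"x":0,"y":0.8,"z":0,"spin":0,"claw":0.02},
    {"x":0,"y":0.8,"z":0,"spin":0,"claw":0.02},
    {"x":0,"y":0.8,"z":0,"spin":0,"claw":0.02},
    {"x":0,"y":0.8,"z":0,"spin":0,"claw":0.02},
    {"x":0,"y":0.8,"z":0,"spin":0,"claw":0.02},
    {"x":0,"y":0,"z":0,"spin":0,"claw":0.02},
    {"x":0,"y":0,"z":0,"spin":0,"claw":0.02}
  ]
}}

```text
time_s: 8.63
eef_pos: [496.7, 62.9, 37.2]
ee_rot: [-2.473, -1.937, 0.0]
contact_force: [-0.3, 0.7, -0.7]
opening: 43.9
```

```bash
python3 look.py 6
```

```text
[496.13112025  63.10021164  37.12560633] 43.694241361625 [-0.51966658  0.51696429 -0.10448775]
```

View pics/m6.png

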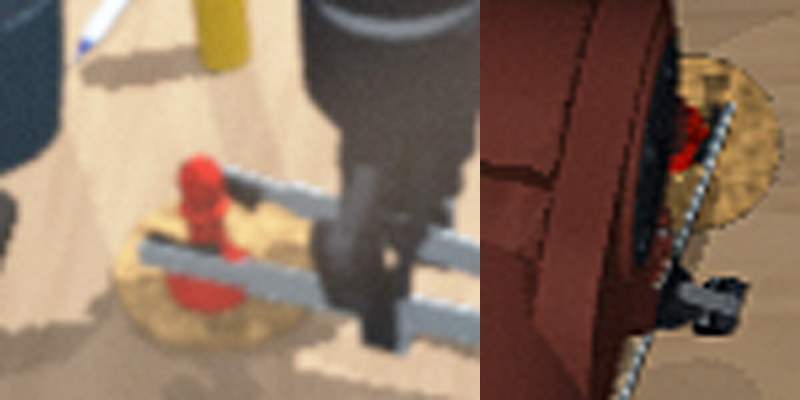

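The jaws straddle the neck and the pawn has not moved. Squeezing in stages.

Call:
{"method": "move_arm", "body": {
  "motion": [
    {"x":0,"y":0,"z":0,"spin":0,"claw":-0.04},
    {"x":0,"y":0,"z":0,"spin":0,"claw":-0.08},
    {"x":0,"y":0,"z":0,"spin":0,"claw":-0.12},
    {"x":0,"y":0,"z":0,"spin":0,"claw":-0.16},
    {"x":0,"y":0,"z":0,"spin":0,"claw":-0.2},
    {"x":0,"y":0,"z":0,"spin":0,"claw":-0.25},
    {"x":0,"y":0,"z":0,"spin":0,"claw":-0.4},
    {"x":0,"y":0,"z":0,"spin":0,"claw":-0.6}
  ],
  "force": 20
}}

```text
time_s: 9.4
eef_pos: [496.5, 63.0, 37.3]
ee_rot: [-2.473, -1.937, -0.0]
contact_force: [0.3, 0.9, -0.9]
opening: 32.9
```

Call:
{"method": "move_arm", "body": {
  "motion": [
    {"x":0,"y":0,"z":0,"spin":0,"claw":-0.6},
    {"x":0,"y":0,"z":0,"spin":0,"claw":-0.6},
    {"x":0,"y":0,"z":0,"spin":0,"claw":-0.6},
    {"x":0,"y":0,"z":0,"spin":0,"claw":-0.6}
  ]
}}

```text
time_s: 9.73
eef_pos: [496.6, 63.0, 37.3]
ee_rot: [-2.473, -1.937, -0.0]
contact_force: [0.3, -0.3, -1.2]
opening: 33.5
```

```bash
python3 look.py 7
```

```text
[496.52236493  63.00528246  37.31318145] 33.121529015900514 [-0.63603539  0.79777689  0.52235906]
```

View pics/m7.png

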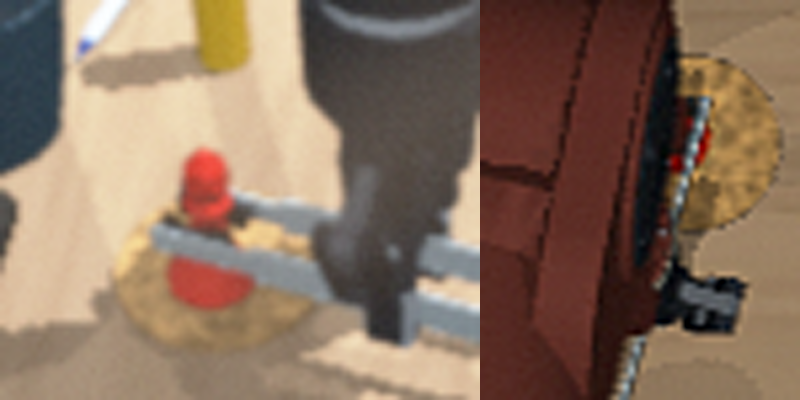

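The jaws are closed on the neck below the collar, the pawn is upright, and the opening of 33 mm matches. Lifting gently.

Call:
{"method": "move_arm", "body": {
  "motion": [
    {"x":0,"y":0,"z":-0.3,"spin":0,"claw":-0.6},
    {"x":0,"y":0,"z":-0.6,"spin":0,"claw":-0.6},
    {"x":0,"y":0,"z":-1,"spin":0,"claw":-0.6},
    {"x":0,"y":0,"z":-1.5,"spin":0,"claw":-0.6},
    {"x":0,"y":0,"z":-2,"spin":0,"claw":-0.6},
    {"x":0,"y":0,"z":-2,"spin":0,"claw":-0.6},
    {"x":0,"y":0,"z":-2,"spin":0,"claw":-0.6},
    {"x":0,"y":0,"z":-2,"spin":0,"claw":-0.6}
  ]
}}

```text
time_s: 10.5
eef_pos: [496.5, 63.0, 153.3]
ee_rot: [2.473, 1.937, 0.001]
contact_force: [-0.1, 0.1, -1.8]
opening: 32.9
```

Call:
{"method": "move_arm", "body": {
  "motion": [
    {"x":0,"y":0,"z":-1.6,"spin":0,"claw":-0.6},
    {"x":0,"y":0,"z":-1,"spin":0,"claw":-0.6},
    {"x":0,"y":0,"z":-0.5,"spin":0,"claw":-0.6},
    {"x":0,"y":0,"z":0,"spin":0,"claw":-0.6},
    {"x":0,"y":0,"z":0,"spin":0,"claw":-0.6},
    {"x":0,"y":0,"z":0,"spin":0,"claw":-0.6},
    {"x":0,"y":0,"z":0,"spin":0,"claw":-0.6},
    {"x":0,"y":0,"z":0,"spin":0,"claw":-0.6}
  ]
}}

```text
time_s: 11.17
eef_pos: [496.1, 63.0, 181.4]
ee_rot: [-2.472, -1.937, 0.001]
contact_force: [0.7, 0.1, -0.8]
opening: 32.9
```

```bash
python3 - <<'E'
from rig import *
import cv2
from h import *
s=camera("side")["img"];cv2.imwrite("pics/s8.png",s);cv2.imwrite("pics/m8.png",cv2.resize(s[120:320,200:360],(480,600),interpolation=cv2.INTER_CUBIC))
q=state();print(q["eef_pos"],q["opening"],q["contact_force"])
f=lambda p:((p[0]-200)*3,(p[1]-120)*3)
e=q["eef_pos"];P=e[:2]+90*np.array([.971,-.240])
for h in(0,31,74):
    print(h,f(proj(CAL["side"],np.r_[P,e[2]-31+h])))
E
```

```text
[496.17148884  63.03454224 181.62421944] 33.08184867757222 [ 0.75529931  0.31580392 -1.88580676]
0 (np.float64(162.11072306253766), np.float64(219.56724808209594))
31 (np.float64(157.8326417646797), np.float64(183.9069973974241))
74 (np.float64(151.50006138216284), np.float64(131.1213235874238))
```

View pics/m8.png

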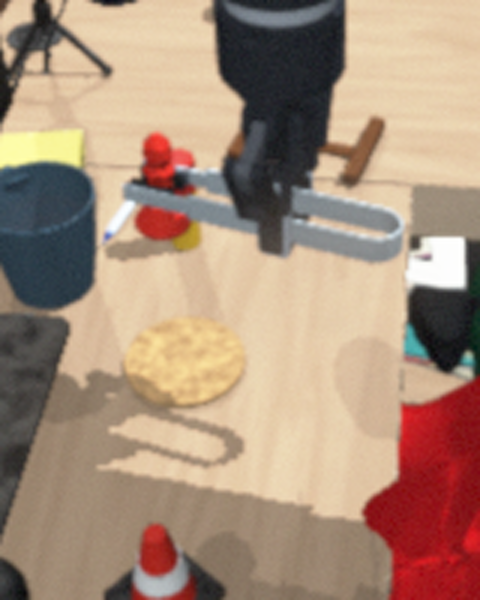

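The pawn hangs upright in the jaws: head top at (157,133), against (152,131) predicted with its foot 150 mm up. The disc is empty, and the cone and glue stick are standing. Handing in.

```bash
python3 -c "
from rig import *
print(close_job()); s=state(); print(s['time_s'],s['eef_pos'],s['opening'])"
```

```text
the job is handed in; nothing more can be done
None
the job is handed in; nothing more can be done
```

I took the tongs from their rest, closed the jaws on the pawn's neck and lifted it. The job is handed in with the pawn held there; the rig gave no verdict.

**Last checks, at 11.2 s of the 51 s allowed:**
- **Grip and height:** the finger opening was 33 mm, with a 20 N grip. The tool was steady at z = 182 mm, which puts the pawn's foot at about 150 mm.
- **Pawn:** the last side view shows it upright in the jaws, with the gripper well away from it.
- **Cone and glue stick:** both are still standing in that view. I saw no sign of movement, but I did not measure how far either is from where it started.

**Disagreements:** the tips of the tongs measured about 7 mm lower than the text says when on the rest, and about 5 mm low in hand. I put this down to where I picked the edge in the picture. The jaws also seemed about 2 mm off centre, which the open gap allowed for.

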